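# Sieve the small milling balls out of a mixed batch

## Robot

A 7-joint arm with a two-finger parallel gripper is mounted at the origin on a cart in front of the work surface, level with it; the furniture and walls round the work are solid. World frame = base frame: x ahead of the robot, y to its left, z up, the work surface at z = 0. Lengths are in m, angles in rad, forces in N, time in s.
With the tool pointing down it reaches from about 0.425 to 0.825 m from the base axis. Payload 3.6 kg.
Tool frame: the origin (TCP) lies at the very end of the fingers, on their centre line; the grasp point (between the pads) lies 19 mm behind it; z points along the fingers, y is the line along which they close (so a half turn about z gives the same grasp; the last joint's range is limited). The gripper opens to 85 mm and grips with 20 to 120 N. Pads are 22 mm wide; open, the fingers measure 114 mm over their backs; the gripper's body (76 mm by 85 mm) begins 54 mm behind the grasp point. The pads swing forward as they close: fully open they stand 13 mm farther back than shut.
Start: joints at [1.212, 0.615, -0.013, 1.423, 0.008, 1.103, -0.04], TCP at [0.212, -0.614, 0.211] pointing down, gripper open.
Joint ranges: [-3.12, 3.12], [-0.3, 2.06], [-1.34, 1.32], [0.26, 2.42], [-1.36, 4.5], [0.01, 1.98], [-2.84, 2.84]. Speed limits (rad/s): [2.79, 2.79, 3.14, 3.14, 3.14, 3.14, 3.14].

## Interface

Orientations are given as a rotation vector (axis times angle).
In Python, from station import arm gives the robot as it stands.
- The arm moves only by the tool apply_moves, never from a script. Its argument "moves" is one flat list of numbers, 6 for each row, row after row: the shift along the tool's x, y, z in m, then the turn, a rotation vector about the tool's x, y, z in rad. A call has 1 to 10 rows; each row is the pose to reach, as a shift and turn from the pose commanded when the call began, along the tool's axes at that moment; what a row does not reach only later rows make up. A row lasts 1/12 s, in which the tool goes at most 41.7 mm and 7.16 degrees, less where a joint would pass 70% of its speed; a pose out of reach is approached as far as the arm can. A call with a gripper value outside its range is refused whole. "claw" is the finger opening in m, from 0 to 0.0854, set as the call begins (left out, the last holds). The fingers move at their own pace and stop on an object; "grip_force" is the grip in N (left out, the last holds). Time passes only in rows, so rows that repeat a pose let the fingers close. It gives the time, the measured TCP pose, the force, the opening and the grip force at its end, in the units of the state.
- arm.get_state(): the state, without advancing time (a new reading comes with each control period).
- arm.get_image(name): name is "side" or "top" or "wrist"; returns a dict with "pixels" (420x560x3 uint8, red, green, blue), "camera_matrix" (3x3 intrinsics, pixels), "dist_coeffs" ([k1, k2, p1, p2, k3] as OpenCV has them; the pictures are not rectified), "world_from_camera" (4x4, takes a point from camera to world coordinates). Camera axes: x right, y down, z forward; pixel columns grow to the right and rows downward; lengths in m; the calibration is good to about 2 mm. A picture is of the moment at which its call begins. There is no depth.
- arm.close_job(): hands the job in; it is judged then, once.
The state is a dict: "t": time; "joint_pos": joint angles; "qvel": joint speeds; "effort": joint torques, N m; "eef_pos": TCP position; "tool_rot": TCP orientation; "wrist_force": force on the tool from outside, world axes, zero at the start; "moment": the same for the moment, N m; "gripper_width": finger opening in m; "finger_force": force on a finger pad.
Only numpy, scipy, OpenCV 4.12 (cv2) and the standard library are available. Lean on these libraries where they do the work, as an engineer would, in place of code of your own. Each camera call takes 0.05 s, during which the arm holds its last target. There are 200 camera calls.

## Task

Take the sieve of mixed milling balls by its red handle, set it level on the rails of the grey catch box and, keeping it riding on the rails, shake it from end to end, gently knocking the blue and the yellow buffer in turn at least twice each and never ramming them, until all five small steel balls have dropped into the box. Then stand the sieve, with the three large white balls still in it, back flat in the big metal tray and let go. Keep the sieve level, leave the balls to the sieve (no fingers), and leave the other things alone.

Things in the scene. Friction and masses are not known exactly. Their poses are not given: they have to be found in the camera images.
- sieve: Rectangular aluminium hand sieve, 92 (x) x 136 (y) x 96 (z) mm, about 0.3 to 0.45 kg empty. Origin: centre of its underside; z up. Its side walls at x = +-44 mm (4 mm thick, all 136 mm of y) reach down to z = 0 and are the runners it stands and slides on. Wall tops at z = 37 mm; outer faces of the end walls at y = +-68 mm, from z = 8 mm up.
- sieve_floor (a point): Centre of the sieve floor's top face, 11 mm above the sieve's origin; floor 3 mm thick. Twelve 20 mm square holes (x = -26, 0, 26; y = -48, -16, 16, 48 mm), 12 mm bars between at y = -32, 0, 32 mm. A small ball lies in a shallow dimple on a bar and rolls along y into a hole when the sieve is jerked or knocked in y (above about 3 m/s2) or leans over 15 degrees, not when carried gently.
- sieve_handle (a point): Centre of the sieve's red handle, a bar over its middle, 84 mm above the sieve's origin: 14 mm thick in the sieve's y (grip it across this), 24 mm tall, 100 mm long in the sieve's x. Below the bar 35 mm are free down to the wall tops.
- catch_box: Grey open catch box fixed on the desk, 114 (x) x 200 (y) x 53 mm, inside 80 x 192 mm. Origin: centre of its underside; floor at z = 4 mm, end walls 38 mm high. Buffer posts stand beyond both y ends. The box and posts do not give way. Sliding the sieve along its rails takes only 1 to 2 N.
- box_rails (a point): Middle of the catch box between its rails, 40 mm above the box's origin. White slippery plastic rails, tops at z = 40 mm, |x| 40 to 48 mm, y -100 to 100 mm, on rubber mounts (together 3 N per mm, up to 5 mm down). Outer lips flaring out up to z = 53 mm guide the sieve with 2.5 mm play each side. A seated sieve has its origin at this height or up to 5 mm lower, this x, its y axis along the box's y (either way round), and slides along y.
- blue_buffer: Blue post, 44 x 36 x 76 mm, fixed at the +y end of the catch box, 122 mm from the box's origin. Origin: centre of its underside. A brass screw through it holds an 18 mm round rubber tip facing the sieve, 64 mm above the desk.
- blue_hole (a point): Where the blue buffer's screw passes through its post, 64 mm above the desk. The screw's setting differs each time and is not measured: the rubber face lies 78 to 98 mm from the box's middle, so a sieve at the middle has 10 to 30 mm to go to touch it. The tip is sprung, about 1.5 N per mm over 9 mm, then solid.
- yellow_buffer: Yellow post of the same kind of buffer at the -y end of the catch box, 122 mm from the box's origin; same sizes, heights and spring, its screw set independently and equally unmeasured (rubber face 78 to 98 mm from the box's middle).
- metal_tray: Large shallow grey sheet-metal tray, fixed, lying on the desk nearest the robot, 310 (x) x 500 (y) mm, upright rim 52 mm high. Origin: on its underside; inside x runs from -152 to 154 mm, y from -258 to 238 mm. Floor 2 mm above the desk. The sieve stands in it at the start; pen and tapes lie at its -y end.
- mug: Bystander: spotted white mug, 82 x 114 x 91 mm, origin at its underside.
- flow_meter: Bystander: grey hand-held meter with keys, 118 x 62 x 28 mm, origin at its underside.
- vial_blue: Bystander: small glass vial with blue cap, 28 x 28 x 58 mm, origin at its underside.
- vial_black: Bystander: small glass vial with black cap, 23 x 23 x 46 mm, origin at its underside.
- small1_center (a point): Centre of one of five small bright steel milling balls, 14 mm, 12 g; lies in a dimple of the sieve's floor at the start.
- small2_center (a point): Centre of one of five small bright steel milling balls, 14 mm, 12 g; lies in a dimple of the sieve's floor at the start.
- small3_center (a point): Centre of one of five small bright steel milling balls, 14 mm, 12 g; lies in a dimple of the sieve's floor at the start.
- small4_center (a point): Centre of one of five small bright steel milling balls, 14 mm, 12 g; lies in a dimple of the sieve's floor at the start.
- small5_center (a point): Centre of one of five small bright steel milling balls, 14 mm, 12 g; lies in a dimple of the sieve's floor at the start.
- large1_center (a point): Centre of one of three large white ceramic milling balls, 28 mm, 60 g; sits in a hole of the sieve too small for it.
- large2_center (a point): Centre of one of three large white ceramic milling balls, 28 mm, 60 g; sits in a hole of the sieve too small for it.
- large3_center (a point): Centre of one of three large white ceramic milling balls, 28 mm, 60 g; sits in a hole of the sieve too small for it.

How it is judged:
On the way, in this order (a step that is already met when the one before it is completed fails the run):
1. the sieve, riding on the rails, knocks the blue buffer (more than 2 N) (contact force between sieve and blue_buffer above 2 N and z of sieve in the frame of catch_box between 0.033 and 0.043 m and x of sieve in the frame of catch_box between -0.006 and 0.006 m and contact force between sieve and catch_box above 0.3 N).
2. then it knocks the yellow buffer (contact force between sieve and yellow_buffer above 2 N and z of sieve in the frame of catch_box between 0.033 and 0.043 m and x of sieve in the frame of catch_box between -0.006 and 0.006 m and contact force between sieve and catch_box above 0.3 N).
3. then the blue buffer again (all of step 1).
At the end, for the whole second after the job is handed in: All five small balls lie inside the catch box below its rails; all three large balls are in the sieve; the sieve stands flat (within 3 degrees) on the floor of the big metal tray, at rest and released (x of small1_center in the frame of catch_box between -0.042 and 0.042 m and y of small1_center in the frame of catch_box between -0.098 and 0.098 m and z of small1_center in the frame of catch_box between 0 and 0.035 m and x of small2_center in the frame of catch_box between -0.042 and 0.042 m and y of small2_center in the frame of catch_box between -0.098 and 0.098 m and z of small2_center in the frame of catch_box between 0 and 0.035 m and x of small3_center in the frame of catch_box between -0.042 and 0.042 m and y of small3_center in the frame of catch_box between -0.098 and 0.098 m and z of small3_center in the frame of catch_box between 0 and 0.035 m and x of small4_center in the frame of catch_box between -0.042 and 0.042 m and y of small4_center in the frame of catch_box between -0.098 and 0.098 m and z of small4_center in the frame of catch_box between 0 and 0.035 m and x of small5_center in the frame of catch_box between -0.042 and 0.042 m and y of small5_center in the frame of catch_box between -0.098 and 0.098 m and z of small5_center in the frame of catch_box between 0 and 0.035 m and x of large1_center in the frame of sieve between -0.042 and 0.042 m and y of large1_center in the frame of sieve between -0.064 and 0.064 m and z of large1_center in the frame of sieve between 0.008 and 0.037 m and x of large2_center in the frame of sieve between -0.042 and 0.042 m and y of large2_center in the frame of sieve between -0.064 and 0.064 m and z of large2_center in the frame of sieve between 0.008 and 0.037 m and x of large3_center in the frame of sieve between -0.042 and 0.042 m and y of large3_center in the frame of sieve between -0.064 and 0.064 m and z of large3_center in the frame of sieve between 0.008 and 0.037 m and x of sieve in the frame of metal_tray between -0.155 and 0.157 m and y of sieve in the frame of metal_tray between -0.26 and 0.24 m and height (world z) of sieve below 0.008 m and angle between sieve's own z axis and vertical below 0.05 rad and linear speed of sieve below 0.02 m/s); the robot touches nothing.
It fails at once if a buffer is rammed (more than 25 N) (contact force between sieve and blue_buffer above 25 N or contact force between sieve and yellow_buffer above 25 N).
It fails at once if the sieve is pressed on or against the catch box with more than 30 N (contact force between sieve and catch_box above 30 N).
It fails at once if the sieve leans more than 17 degrees (angle between sieve's own z axis and vertical above 0.3 rad).
It fails at once if the fingers touch a ball (contact force between the fingers and small1 above 0.2 N or contact force between the fingers and small2 above 0.2 N or contact force between the fingers and small3 above 0.2 N or contact force between the fingers and small4 above 0.2 N or contact force between the fingers and small5 above 0.2 N or contact force between the fingers and large1 above 0.2 N or contact force between the fingers and large2 above 0.2 N or contact force between the fingers and large3 above 0.2 N).
It fails at once if a bystander is moved by more than 30 mm (distance of any of mug, flow_meter, vial_blue, vial_black from where it was at the start of the episode above 0.03 m).
It also fails if it takes over 72 s, if anything falls off the work surface, if the arm or the gripper's body presses on something with over 40 N, if the wrist force passes 120 N, or if a joint passes its speed limit or range.

## Working session

There is one attempt and no reset: what is moved stays moved. The work goes in short steps, Python scripts to look and compute and a tool call to move; the robot and the scene stay as the last step left them, time stands still between calls to the robot, and variables do not carry over. Pictures are saved under pics/ and viewed, at most 10 in all, crops included, and the job is handed in when it is done.

Besides the shell and the picture viewer there is one more tool, called after "Call:" as name(argument=value, ...) on one line, values as JSON. apply_moves: Moves the arm, as the interface text tells. Its arguments: {"type":"object","properties":{"moves":{"type":"array","items":{"type":"number"}},"claw":{"type":"number"},"grip_force":{"type":"number"}},"required":["moves"]}

```bash
mkdir -p pics
cat > h.py <<'E'
import numpy as np, cv2
from station import arm
def snap(n,f):
    d=arm.get_image(n); cv2.imwrite('pics/'+f+'.png',d['pixels'][:,:,::-1].copy()); np.savez('pics/'+f,K=d['camera_matrix'],D=d['dist_coeffs'],T=d['world_from_camera'],I=d['pixels'])
def pt(f,uv,z):
    d=np.load('pics/'+f+'.npz'); p=cv2.undistortPoints(np.array(uv,float).reshape(-1,1,2),d['K'],d['D'])[:,0]
    T=d['T']; r=np.c_[p,np.ones(len(p))]@T[:3,:3].T; o=T[:3,3]; z=np.broadcast_to(z,len(p))
    return o+r*((z-o[2])/r[:,2])[:,None]
def crop(f,x0,y0,x1,y1,s,g):
    I=cv2.imread('pics/'+f+'.png')[y0:y1,x0:x1]; cv2.imwrite('pics/'+g+'.png',cv2.resize(I,None,fx=s,fy=s,interpolation=cv2.INTER_CUBIC))
def st():
    s=arm.get_state()
    for k in s: print(k,np.round(s[k],4))
E
python3 - <<'E'
from h import *
st()
for n in('top','side'):
    snap(n,n+'0'); print(np.load(f'pics/{n}0.npz')['T'].round(3))
a=cv2.imread('pics/top0.png');cv2.imwrite('pics/top0b.png',cv2.resize(a,(800,600)))
E
```

```text
t 0.0
joint_pos [ 1.2115  0.616  -0.0126  1.4249  0.0081  1.1034 -0.0404]
qvel [ 0.0006  0.0009 -0.     -0.0017  0.0013  0.0007  0.0007]
effort [-6.00000e-04 -4.69213e+01  2.59100e-01 -1.71031e+01  1.00000e-02
  9.60000e-03 -0.00000e+00]
eef_pos [ 0.2121 -0.6136  0.2099]
tool_rot [-3.0956e+00 -5.2010e-01  8.0000e-04]
wrist_force [-0.0959  0.0197 -0.4721]
moment [-0.0084 -0.0291  0.0029]
finger_force 0.0
gripper_width 0.0855
[[ 2.800e-02 -9.970e-01  7.800e-02  4.930e-01]
 [-1.000e+00 -2.800e-02  1.000e-03 -2.440e-01]
 [ 2.000e-03 -7.700e-02 -9.970e-01  1.221e+00]
 [ 0.000e+00  0.000e+00  0.000e+00  1.000e+00]]
[[-0.98  -0.125  0.157  0.405]
 [-0.201  0.603 -0.772  0.602]
 [ 0.002 -0.788 -0.616  0.768]
 [ 0.     0.     0.     1.   ]]
```

View pics/top0b.png

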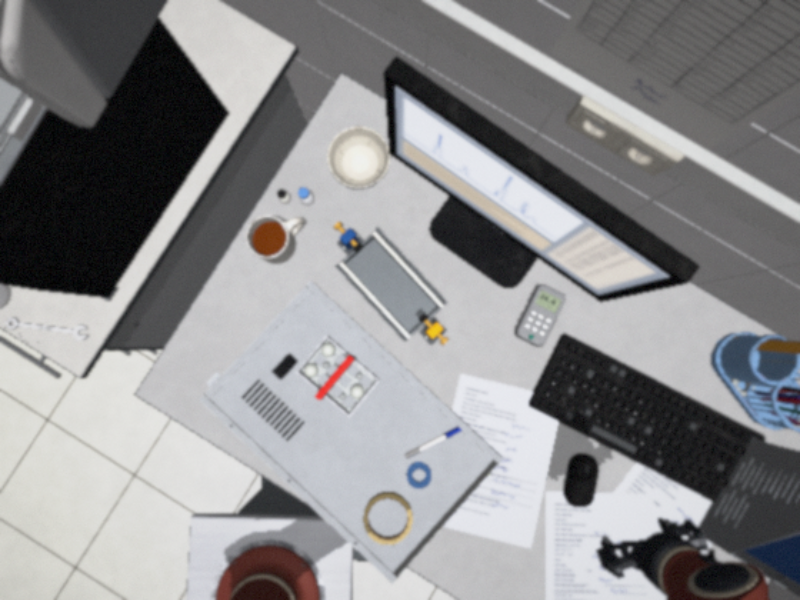

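View pics/side0.png

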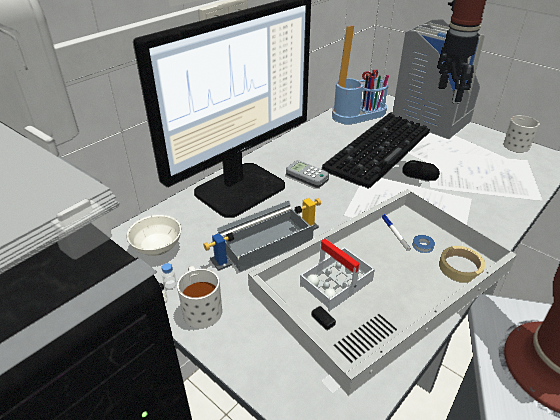

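Run:
```python
from h import *
crop('top0',140,145,340,295,4,'c1'); crop('side0',190,190,390,310,4,'c2')
```

```text
(no output)
```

View pics/c1.png

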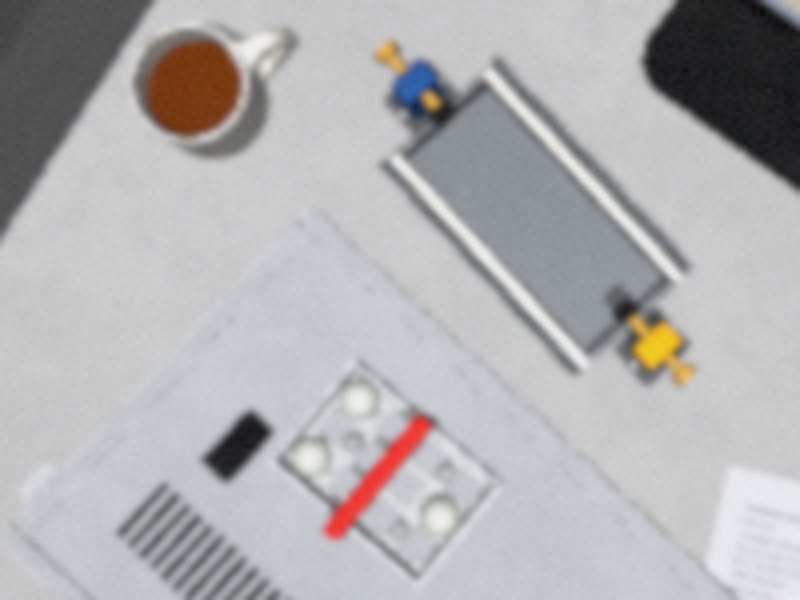

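View pics/c2.png

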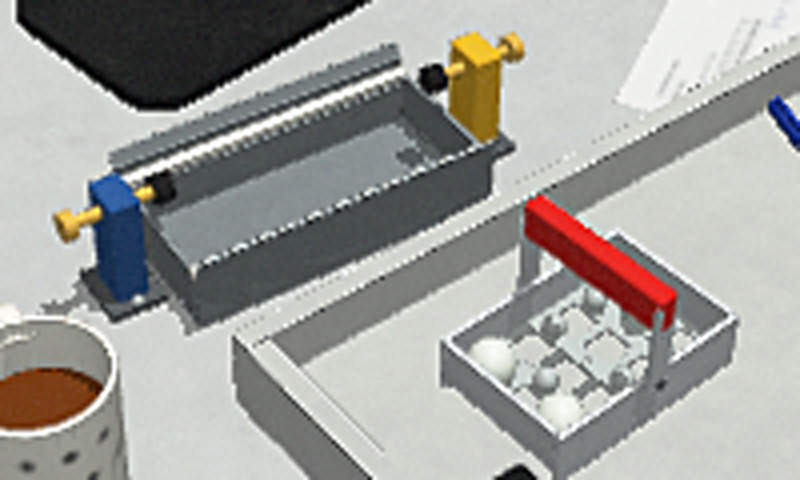

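Run:
```python
from h import *
q=lambda l,z:pt('top0',np.array(l)/4+[140-.375,145-.375],z)[:,:2]
s2=lambda l,z:pt('side0',np.array(l)/4+[190-.375,190-.375],z)[:,:2]
def info(n,P):
    print(n,P.round(4).tolist(),'c',P.mean(0).round(4))
R=q([(492,72),(680,272),(582,362),(397,160)],.04)
info('rails',R); d=R[0]-R[1]+R[3]-R[2]; print('yaw +y',np.degrees(np.arctan2(d[1],d[0])),np.linalg.norm(d)/2, np.linalg.norm(R[0]-R[3]))
B=q([(417,75),(657,338)],.076); info('posts',B); d=B[0]-B[1]; print(np.linalg.norm(d),np.degrees(np.arctan2(d[1],d[0])))
W=q([(362,362),(498,482),(417,577),(280,460)],.039); info('walls',W)
d=W[0]-W[1]+W[3]-W[2]; print(np.degrees(np.arctan2(d[1],d[0])),np.linalg.norm(d)/2,np.linalg.norm(W[0]-W[3]))
H=q([(425,425),(335,530)],.098); info('handle',H); d=H[0]-H[1]; print(np.degrees(np.arctan2(d[1],d[0])),np.linalg.norm(d))
info('sidehandle',s2([(535,202),(668,295)],.098))
info('sideposts',s2([(117,188),(476,45)],.076))
info('sidewall',s2([(618,235),(736,320),(563,435),(443,343)],.039))
info('side tips',s2([(163,187),(433,77)],.064)); info('top tips',q([(440,106),(624,304)],.064))
from scipy.spatial.transform import Rotation as Ro
s=arm.get_state(); print(Ro.from_rotvec(s['tool_rot']).as_matrix().round(3))
```

```text
rails [[0.7123, -0.1875], [0.5755, -0.3224], [0.5113, -0.2561], [0.6484, -0.1232]] c [ 0.6119 -0.2223]
yaw +y 44.35064392539254 0.1914917669730264 0.09070438975691383
posts [[0.7021, -0.1384], [0.5282, -0.3056]] c [ 0.6152 -0.222 ]
0.24125056381086707 43.86378539188959
walls [[0.5071, -0.1039], [0.4273, -0.2005], [0.3612, -0.147], [0.4382, -0.05]] c [ 0.4334 -0.1253]
51.000509307707205 0.12459951626330724 0.08747989340211694
handle [[0.4663, -0.1537], [0.3966, -0.0974]] c [ 0.4315 -0.1255]
-38.933702856455355 0.08964635097216699
sidehandle [[0.4695, -0.1482], [0.395, -0.0926]] c [ 0.4322 -0.1204]
sideposts [[0.6987, -0.1376], [0.5257, -0.3068]] c [ 0.6122 -0.2222]
sidewall [[0.4256, -0.1962], [0.3568, -0.1421], [0.4378, -0.0431], [0.5079, -0.0936]] c [ 0.432  -0.1188]
side tips [[0.6787, -0.1565], [0.5481, -0.2857]] c [ 0.6134 -0.2211]
top tips [[0.6833, -0.1538], [0.551, -0.2833]] c [ 0.6171 -0.2185]
[[ 0.945  0.327 -0.001]
 [ 0.327 -0.945  0.002]
 [-0.    -0.002 -1.   ]]
```

```bash
cat >> h.py <<'E'
from scipy.spatial.transform import Rotation as Ro
def goal(p,yawdeg):
    s=arm.get_state(); R=Ro.from_rotvec(s['tool_rot']); a=np.radians(yawdeg)
    y=np.array([np.cos(a),np.sin(a),0]); z=np.array([0,0,-1.]); G=Ro.from_matrix(np.c_[np.cross(y,z),y,z])
    print('t',round(s['t'],2),'p',np.round(s['eef_pos'],4),'F',np.round(s['wrist_force'],2),'w',round(s['gripper_width'],4),'j',np.round(s['joint_pos'],2))
    yy=R.as_matrix()[:,1]; print('yaw',np.degrees(np.arctan2(yy[1],yy[0])).round(2),'tilt',R.as_matrix()[:,2].round(4))
    print('shift',R.inv().apply(np.array(p)-s['eef_pos']).round(4),'turn',(R.inv()*G).as_rotvec().round(4))
E
python3 -c "
from h import *
goal((.4325,-.122,.16),51)"
```

```text
t 0.1 p [ 0.2121 -0.6136  0.2101] F [-0.05 -0.86  0.17] w 0.0854 j [ 1.21  0.62 -0.01  1.42  0.01  1.1  -0.04]
yaw -70.93 tilt [-8.0e-04  2.2e-03 -1.0e+00]
shift [ 0.3689 -0.3925  0.0509] turn [-1.400e-03 -2.400e-03 -2.128e+00]
```

Call:
apply_moves(moves=[0.37, -0.392, 0.05, 0, 0, -2.128, 0.37, -0.392, 0.05, 0, 0, -2.128, 0.37, -0.392, 0.05, 0, 0, -2.128, 0.37, -0.392, 0.05, 0, 0, -2.128, 0.37, -0.392, 0.05, 0, 0, -2.128, 0.37, -0.392, 0.05, 0, 0, -2.128, 0.37, -0.392, 0.05, 0, 0, -2.128, 0.37, -0.392, 0.05, 0, 0, -2.128, 0.37, -0.392, 0.05, 0, 0, -2.128, 0.37, -0.392, 0.05, 0, 0, -2.128], claw=0.08)

```text
t: 0.93
eef_pos: [0.3831, -0.2343, 0.1725]
tool_rot: [-2.202, -2.241, 0.0]
wrist_force: [1.3, -0.8, 0.3]
gripper_width: 0.0798
finger_force: 0.0
```

```bash
python3 -c "
from h import *
goal((.4325,-.122,.16),51)"
```

```text
t 0.93 p [ 0.3831 -0.2343  0.1725] F [ 1.32 -0.81  0.26] w 0.0798 j [ 0.8   0.38 -0.4   2.02  0.21  0.78  0.29]
yaw 1.01 tilt [-1.e-04 -1.e-04 -1.e+00]
shift [0.1114 0.0514 0.0125] turn [-2.000e-04 -0.000e+00 -8.724e-01]
```

Call:
apply_moves(moves=[0.103, 0.047, 0.012, 0, 0, -0.84, 0.103, 0.047, 0.012, 0, 0, -0.84, 0.103, 0.047, 0.012, 0, 0, -0.84, 0.103, 0.047, 0.012, 0, 0, -0.84, 0.103, 0.047, 0.012, 0, 0, -0.84, 0.103, 0.047, 0.012, 0, 0, -0.84, 0.103, 0.047, 0.012, 0, 0, -0.84, 0.103, 0.047, 0.012, 0, 0, -0.84, 0.103, 0.047, 0.012, 0, 0, -0.84])

```text
t: 1.68
eef_pos: [0.4284, -0.1326, 0.1604]
tool_rot: [-1.109, -2.939, -0.0]
wrist_force: [-0.7, 0.3, 0.3]
gripper_width: 0.0797
finger_force: 0.0
```

```bash
python3 -c "
from h import *
goal((.4325,-.122,.067),51); snap('wrist','w1')"
```

```text
t 1.68 p [ 0.4284 -0.1326  0.1604] F [-0.66  0.32  0.31] w 0.0797 j [ 0.71  0.44 -0.63  2.03  0.37  0.78  0.7 ]
yaw 48.66 tilt [-6.e-04  5.e-04 -1.e+00]
shift [0.0039 0.0107 0.0934] turn [-0.     -0.0008 -0.0408]
```

View pics/w1.png

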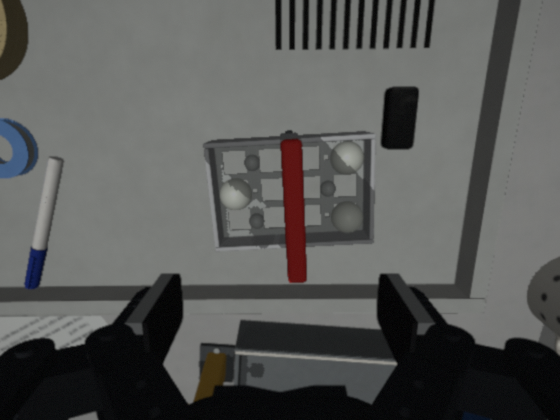

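Run:
```python
from h import *
H=pt('w1',[(291,141),(297,281)],.098)[:,:2];d=H[0]-H[1];print(H.round(4),H.mean(0).round(4),np.degrees(np.arctan2(d[1],d[0])),np.linalg.norm(d))
W=pt('w1',[(206,146),(374,133),(373,243),(218,248)],.039)[:,:2];print(W.round(4),W.mean(0).round(4))
```

```text
[[ 0.3932 -0.0916]
 [ 0.4686 -0.1512]] [ 0.4309 -0.1214] 141.67186902686854 0.09610435796090479
[[ 0.3572 -0.1462]
 [ 0.4363 -0.0414]
 [ 0.509  -0.0971]
 [ 0.4251 -0.1992]] [ 0.4319 -0.121 ]
```

Call:
apply_moves(moves=[0.004, 0.008, 0.02, 0, 0, -0.045, 0.004, 0.008, 0.04, 0, 0, -0.045, 0.004, 0.008, 0.055, 0, 0, -0.045, 0.004, 0.008, 0.06, 0, 0, -0.045, 0.004, 0.008, 0.06, 0, 0, -0.045, 0.004, 0.008, 0.06, 0, 0, -0.045])

```text
t: 2.23
eef_pos: [0.4313, -0.1239, 0.101]
tool_rot: [1.039, 2.964, 0.0]
wrist_force: [0.6, -0.5, -0.9]
gripper_width: 0.0802
finger_force: 0.0
```

```bash
python3 -c "
from h import *
goal((.4318,-.1215,.067),51.4)"
```

```text
t 2.23 p [ 0.4313 -0.1239  0.101 ] F [ 0.55 -0.49 -0.9 ] w 0.0802 j [ 0.63  0.53 -0.57  2.1   0.48  0.63  0.62]
yaw 51.36 tilt [ 4.e-04 -1.e-04 -1.e+00]
shift [0.0011 0.0022 0.034 ] turn [ 0.0002  0.0003 -0.0007]
```

Call:
apply_moves(moves=[0.001, 0.002, 0.012, 0, 0, 0, 0.001, 0.002, 0.024, 0, 0, 0, 0.001, 0.002, 0.032, 0, 0, 0, 0.001, 0.002, 0.034, 0, 0, 0, 0.001, 0.002, 0.034, 0, 0, 0])

```text
t: 2.65
eef_pos: [0.4315, -0.1218, 0.0668]
tool_rot: [1.039, 2.965, -0.0]
wrist_force: [0.5, 0.3, -0.5]
gripper_width: 0.0798
finger_force: 0.0
```

Call:
apply_moves(moves=[0, 0, 0, 0, 0, 0, 0, 0, 0, 0, 0, 0, 0, 0, 0, 0, 0, 0, 0, 0, 0, 0, 0, 0, 0, 0, 0, 0, 0, 0], claw=0.022, grip_force=20)

```text
t: 3.07
eef_pos: [0.4316, -0.1218, 0.0669]
tool_rot: [1.038, 2.964, 0.0]
wrist_force: [0.2, 0.8, -0.7]
gripper_width: 0.0222
finger_force: 0.0
```

Call:
apply_moves(moves=[0, 0, 0, 0, 0, 0, 0, 0, 0, 0, 0, 0, 0, 0, 0, 0, 0, 0, 0, 0, 0, 0, 0, 0], claw=0.01, grip_force=20)

```text
t: 3.4
eef_pos: [0.4313, -0.1219, 0.0669]
tool_rot: [1.038, 2.965, -0.001]
wrist_force: [-1.5, 0.1, 3.7]
gripper_width: 0.0131
finger_force: 25.0
```

Call:
apply_moves(moves=[0, 0, 0, 0, 0, 0, 0, 0, 0, 0, 0, 0, 0, 0, 0, 0, 0, 0, 0, 0, 0, 0, 0, 0], claw=0.005, grip_force=60)

```text
t: 3.73
eef_pos: [0.4314, -0.1219, 0.067]
tool_rot: [1.038, 2.965, -0.001]
wrist_force: [-1.4, -1.6, 5.1]
gripper_width: 0.012
finger_force: 59.3
```

```bash
python3 -c "
from h import *
goal((.4318,-.1215,.067),51.4);goal((.4318,-.1215,.167),51.4);snap('side','s2');crop('side0',260,230,400,310,5,'tmp')
crop('s2',260,220,400,320,5,'c3')"
```

```text
t 3.73 p [ 0.4314 -0.1219  0.067 ] F [-1.43 -1.6   5.09] w 0.012 j [ 0.58  0.59 -0.51  2.13  0.55  0.55  0.56]
yaw 51.41 tilt [-0.e+00 -7.e-04 -1.e+00]
shift [-0.0001  0.0006 -0.    ] turn [-0.0006  0.0004  0.0001]
t 3.73 p [ 0.4314 -0.1219  0.067 ] F [-1.43 -1.6   5.09] w 0.012 j [ 0.58  0.59 -0.51  2.13  0.55  0.55  0.56]
yaw 51.41 tilt [-0.e+00 -7.e-04 -1.e+00]
shift [-0.0001  0.0006 -0.1   ] turn [-0.0006  0.0004  0.0001]
```

View pics/c3.png

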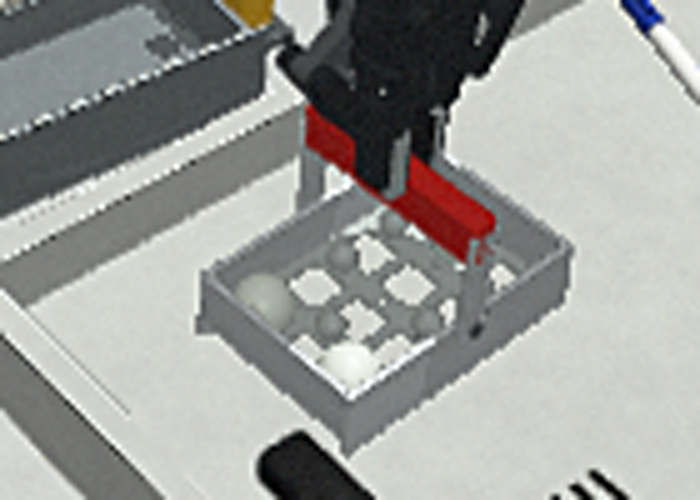

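Call:
apply_moves(moves=[0, 0, -0.001, 0, 0, 0, 0, 0, -0.003, 0, 0, 0, 0, 0, -0.007, 0, 0, 0, 0, 0, -0.013, 0, 0, 0, 0, 0, -0.021, 0, 0, 0, 0, 0, -0.03, 0, 0, 0, 0, 0, -0.04, 0, 0, 0, 0, 0, -0.05, 0, 0, 0, 0, 0, -0.059, 0, 0, 0, 0, 0, -0.066, 0, 0, 0])

```text
t: 4.62
eef_pos: [0.4316, -0.1217, 0.134]
tool_rot: [1.038, 2.964, 0.0]
wrist_force: [0.4, -0.5, -6.2]
gripper_width: 0.012
finger_force: 58.6
```

Call:
apply_moves(moves=[0, 0, -0.006, 0, 0, 0, 0, 0, -0.012, 0, 0, 0, 0, 0, -0.018, 0, 0, 0, 0, 0, -0.024, 0, 0, 0, 0, 0, -0.029, 0, 0, 0, 0, 0, -0.032, 0, 0, 0, 0, 0, -0.034, 0, 0, 0, 0, 0, -0.034, 0, 0, 0])

```text
t: 5.28
eef_pos: [0.4316, -0.1217, 0.1669]
tool_rot: [1.038, 2.964, 0.0]
wrist_force: [0.4, -0.2, -6.3]
gripper_width: 0.0125
finger_force: 58.6
```

```bash
python3 -c "
from h import *
goal((.613,-.222,.167),44.1)"
```

```text
t 5.28 p [ 0.4316 -0.1217  0.1669] F [ 0.43 -0.23 -6.26] w 0.0125 j [ 0.7   0.43 -0.66  2.02  0.37  0.8   0.72]
yaw 51.39 tilt [ 5.e-04 -1.e-04 -1.e+00]
shift [-0.2043  0.0348  0.    ] turn [0.0003 0.0004 0.1273]
```

Call:
apply_moves(moves=[-0.002, 0.0003, 0, 0, 0, 0.001, -0.005, 0.001, 0, 0, 0, 0.003, -0.01, 0.0017, 0, 0, 0, 0.006, -0.017, 0.003, 0, 0, 0, 0.0105, -0.026, 0.0044, 0, 0, 0, 0.016, -0.037, 0.0063, 0, 0, 0, 0.023, -0.049, 0.0083, 0, 0, 0, 0.03, -0.061, 0.0104, 0, 0, 0, 0.038, -0.074, 0.0126, 0, 0, 0, 0.046, -0.087, 0.0148, 0, 0, 0, 0.054])

```text
t: 6.12
eef_pos: [0.5099, -0.1653, 0.1662]
tool_rot: [-1.12, -2.935, -0.0]
wrist_force: [0.4, 0.1, -6.2]
gripper_width: 0.0119
finger_force: 58.6
```

Call:
apply_moves(moves=[-0.013, 0.003, 0, 0, 0, 0.008, -0.026, 0.006, 0, 0, 0, 0.016, -0.039, 0.009, 0, 0, 0, 0.025, -0.052, 0.012, 0, 0, 0, 0.033, -0.064, 0.0145, 0, 0, 0, 0.04, -0.075, 0.017, 0, 0, 0, 0.047, -0.085, 0.0193, 0, 0, 0, 0.0535, -0.094, 0.0213, 0, 0, 0, 0.059, -0.101, 0.023, 0, 0, 0, 0.0636, -0.107, 0.0243, 0, 0, 0, 0.0674])

```text
t: 6.95
eef_pos: [0.6054, -0.2182, 0.1657]
tool_rot: [-1.218, -2.895, 0.0]
wrist_force: [0.3, -0.0, -6.0]
gripper_width: 0.012
finger_force: 58.6
```

Call:
apply_moves(moves=[-0.004, 0.001, 0, 0, 0, 0.003, -0.007, 0.0015, 0, 0, 0, 0.005, -0.009, 0.002, 0, 0, 0, 0.006, -0.009, 0.002, 0, 0, 0, 0.006, -0.009, 0.002, 0, 0, 0, 0.006])

```text
t: 7.37
eef_pos: [0.6122, -0.2223, 0.1667]
tool_rot: [-1.225, -2.893, -0.0]
wrist_force: [-0.6, 0.7, -6.8]
gripper_width: 0.0122
finger_force: 58.6
```

Run:
```python
from h import *
goal((.613,-.222,.127),44.1)
snap('top','t3'); snap('side','s3')
a=cv2.imread('pics/t3.png')[130:280,200:340]; b=cv2.imread('pics/s3.png')[170:290,190:350]
r=lambda i:cv2.resize(i,(400,int(i.shape[0]*400/i.shape[1])),interpolation=cv2.INTER_CUBIC)
a,b=r(a),r(b); h=max(len(a),len(b)); p=lambda i:np.pad(i,((0,h-len(i)),(0,0),(0,0)))
cv2.imwrite('pics/m3.png',np.hstack([p(a),p(b)]))
```

```text
t 7.37 p [ 0.6122 -0.2223  0.1667] F [-0.6   0.67 -6.84] w 0.0122 j [ 0.62  0.71 -0.56  1.46  0.4   1.08  0.75]
yaw 44.1 tilt [-5.e-04  2.e-04 -1.e+00]
shift [-0.0004  0.0008  0.0397] turn [-0.0002 -0.0005  0.0001]
```

View pics/m3.png

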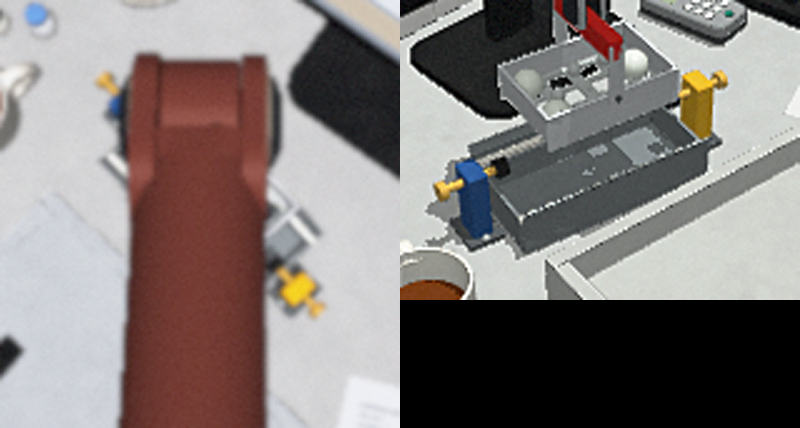

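Call:
apply_moves(moves=[-0.0002, 0.0001, 0.002, 0, 0, 0, -0.0004, 0.0003, 0.006, 0, 0, 0, -0.0004, 0.0005, 0.012, 0, 0, 0, -0.0004, 0.0008, 0.02, 0, 0, 0, -0.0004, 0.0008, 0.028, 0, 0, 0, -0.0004, 0.0008, 0.035, 0, 0, 0, -0.0004, 0.0008, 0.04, 0, 0, 0, -0.0004, 0.0008, 0.043, 0, 0, 0, -0.0004, 0.0008, 0.045, 0, 0, 0, -0.0004, 0.0008, 0.045, 0, 0, 0])

```text
t: 8.3
eef_pos: [0.6132, -0.2222, 0.1212]
tool_rot: [-1.225, -2.892, -0.0]
wrist_force: [-0.8, 0.2, -6.0]
gripper_width: 0.012
finger_force: 58.5
```

Run:
```python
from h import *
goal((.6127,-.2217,.112),44.1)
snap('side','s4'); crop('s4',200,160,330,270,6,'c4')
```

```text
t 8.3 p [ 0.6132 -0.2222  0.1212] F [-0.76  0.21 -6.05] w 0.012 j [ 0.61  0.76 -0.54  1.51  0.44  0.99  0.72]
yaw 44.1 tilt [-5.e-04  3.e-04 -1.e+00]
shift [0.0006 0.     0.0092] turn [-0.0002 -0.0006 -0.    ]
```

View pics/c4.png

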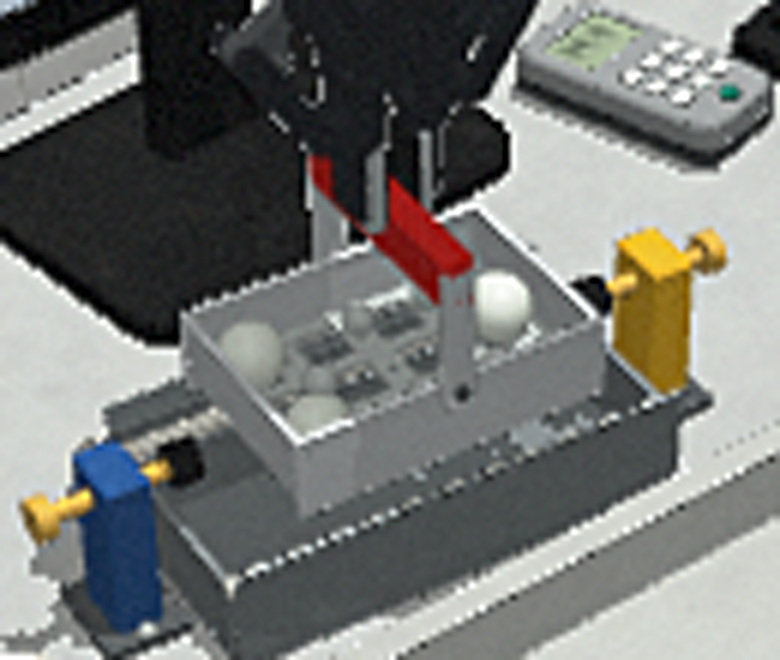

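Run:
```python
from h import *
s=lambda l,z:pt('s4',np.array(l)/6+[200-.42,160-.42],z)[:,:2]
W=s([(300,445),(183,318),(478,210),(605,318)],.093);P=s([(113,462),(653,255)],.076)
print(W.round(4),W.mean(0),P.round(4),P.mean(0))
L=s([(230,585),(683,400)],.053)
y=np.array([np.cos(np.radians(44.1)),np.sin(np.radians(44.1))]);x=np.array([y[1],-y[0]])
print('walls xy',W@x,W@y,'posts',P@x,P@y,'lip',L@x,L@y, 'tcp',np.array([.6132,-.2222])@np.c_[x,y])
```

```text
[[ 0.6292 -0.1419]
 [ 0.6916 -0.2041]
 [ 0.5958 -0.2949]
 [ 0.5341 -0.2368]] [ 0.61268086 -0.21944498] [[ 0.6997 -0.1376]
 [ 0.5254 -0.3019]] [ 0.61254518 -0.21975237]
walls xy [0.53982153 0.62788665 0.62641402 0.54172446] [0.35309322 0.35460118 0.22262944 0.21874681] posts [0.58571174 0.58246424] [0.40674289 0.16716974] lip [0.52726661 0.52401352] [0.39099418 0.19282165] tcp [0.58630139 0.28572322]
```

Call:
apply_moves(moves=[0, 0, 0.002, 0, 0, 0, 0, 0, 0.004, 0, 0, 0, 0, 0, 0.006, 0, 0, 0, 0, 0, 0.008, 0, 0, 0, 0, 0, 0.01, 0, 0, 0, 0, 0, 0.011, 0, 0, 0, 0, 0, 0.011, 0, 0, 0])

```text
t: 8.93
eef_pos: [0.613, -0.2222, 0.1102]
tool_rot: [-1.225, -2.892, 0.0]
wrist_force: [0.1, -0.5, -5.7]
gripper_width: 0.0121
finger_force: 58.6
```

Call:
apply_moves(moves=[0, 0, 0.0015, 0, 0, 0, 0, 0, 0.003, 0, 0, 0, 0, 0, 0.0045, 0, 0, 0, 0, 0, 0.006, 0, 0, 0, 0, 0, 0.007, 0, 0, 0, 0, 0, 0.007, 0, 0, 0, 0, 0, 0.007, 0, 0, 0])

```text
t: 9.52
eef_pos: [0.6135, -0.2222, 0.1041]
tool_rot: [1.225, 2.892, 0.0]
wrist_force: [-0.4, 0.1, -3.1]
gripper_width: 0.0124
finger_force: 58.9
```

Run:
```python
from h import *
goal((.6127,-.2222,.103),44.1)
print(arm.get_state()['moment'])
```

```text
t 9.52 p [ 0.6135 -0.2222  0.1041] F [-0.37  0.14 -3.11] w 0.0124 j [ 0.61  0.78 -0.53  1.53  0.45  0.96  0.71]
yaw 44.09 tilt [ 6.e-04 -2.e-04 -1.e+00]
shift [ 0.0006 -0.0006  0.0011] turn [ 0.0003  0.0005 -0.0001]
[-0.05421316  0.09329404  0.00166234]
```

Call:
apply_moves(moves=[0, 0.0005, 0.0005, 0, 0, 0, 0, 0.0015, 0.001, 0, 0, 0, 0, 0.003, 0.0015, 0, 0, 0, 0, 0.005, 0.0015, 0, 0, 0, 0, 0.007, 0.0015, 0, 0, 0, 0, 0.009, 0.0015, 0, 0, 0, 0, 0.0105, 0.0015, 0, 0, 0, 0, 0.0115, 0.0015, 0, 0, 0, 0, 0.012, 0.0015, 0, 0, 0, 0, 0.012, 0.0015, 0, 0, 0])

```text
t: 10.35
eef_pos: [0.6223, -0.2137, 0.1024]
tool_rot: [1.225, 2.892, 0.001]
wrist_force: [-2.3, -0.4, 1.2]
gripper_width: 0.0123
finger_force: 59.5
```

Call:
apply_moves(moves=[0, 0.001, 0, 0, 0, 0, 0, 0.002, 0, 0, 0, 0, 0, 0.003, 0, 0, 0, 0, 0, 0.004, 0, 0, 0, 0, 0, 0.004, 0, 0, 0, 0, 0, 0.004, 0, 0, 0, 0])

```text
t: 10.85
eef_pos: [0.6252, -0.2109, 0.1023]
tool_rot: [1.225, 2.892, 0.001]
wrist_force: [-1.3, -0.3, 1.7]
gripper_width: 0.0121
finger_force: 59.5
```

```bash
cat >> h.py <<'E'
def bx():
    s=arm.get_state(); a=np.radians(44.1); M=np.array([[np.sin(a),-np.cos(a)],[np.cos(a),np.sin(a)]])
    print('t',round(s['t'],2),'box xy mm',(M@(np.array(s['eef_pos'][:2])-[.6127,-.222])*1e3).round(2),'z',round(s['eef_pos'][2],4),'Fxy',(M@np.array(s['wrist_force'][:2])).round(2),'Fz',round(s['wrist_force'][2],2),'M',np.round(s['moment'],3),'rot',np.round(s['tool_rot'],4))
E
python3 -c "
from h import *
bx()"
```

```text
t 10.85 box xy mm [ 0.69 16.72] z 0.1023 Fxy [-0.7  -1.12] Fz 1.75 M [-0.186  0.417 -0.042] rot [1.2245e+00 2.8923e+00 9.0000e-04]
```

Call:
apply_moves(moves=[0, 0.001, 0, 0, 0, 0, 0, 0.002, 0, 0, 0, 0, 0, 0.003, 0, 0, 0, 0, 0, 0.003, 0, 0, 0, 0, 0, 0.003, 0, 0, 0, 0])

```text
t: 11.27
eef_pos: [0.6273, -0.2088, 0.1022]
tool_rot: [1.225, 2.892, 0.001]
wrist_force: [-0.5, -1.3, 0.9]
gripper_width: 0.0122
finger_force: 59.5
```

Call:
apply_moves(moves=[0, 0.001, 0, 0, 0, 0, 0, 0.002, 0, 0, 0, 0, 0, 0.003, 0, 0, 0, 0, 0, 0.003, 0, 0, 0, 0, 0, 0.003, 0, 0, 0, 0])

```text
t: 11.68
eef_pos: [0.6284, -0.2076, 0.1021]
tool_rot: [-1.225, -2.892, 0.002]
wrist_force: [-4.2, -2.8, 3.1]
gripper_width: 0.0121
finger_force: 59.8
```

```bash
python3 -c "
from h import *
bx()"
```

```text
t 11.68 box xy mm [ 0.64 21.31] z 0.1021 Fxy [-0.91 -4.99] Fz 3.1 M [-0.526  0.953 -0.029] rot [-1.2254e+00 -2.8918e+00  2.2000e-03]
```

Call:
apply_moves(moves=[0, 0.0015, 0, 0, 0, 0, 0, 0.0015, 0, 0, 0, 0, 0, -0.002, 0, 0, 0, 0, 0, -0.008, 0, 0, 0, 0, 0, -0.016, 0, 0, 0, 0, 0, -0.024, 0, 0, 0, 0, 0, -0.029, 0, 0, 0, 0, 0, -0.032, 0, 0, 0, 0, 0, -0.034, 0, 0, 0, 0, 0, -0.034, 0, 0, 0, 0])

```text
t: 12.52
eef_pos: [0.6045, -0.231, 0.1023]
tool_rot: [1.226, 2.892, 0.0]
wrist_force: [0.6, 0.2, 0.8]
gripper_width: 0.0119
finger_force: 59.5
```

Call:
apply_moves(moves=[0, -0.001, 0, 0, 0, 0, 0, -0.002, 0, 0, 0, 0, 0, -0.003, 0, 0, 0, 0, 0, -0.004, 0, 0, 0, 0, 0, -0.004, 0, 0, 0, 0, 0, -0.004, 0, 0, 0, 0])

```text
t: 13.02
eef_pos: [0.6018, -0.2334, 0.1022]
tool_rot: [1.225, 2.893, -0.0]
wrist_force: [1.2, 0.7, 1.7]
gripper_width: 0.012
finger_force: 59.6
```

Call:
apply_moves(moves=[0, -0.001, 0, 0, 0, 0, 0, -0.002, 0, 0, 0, 0, 0, -0.003, 0, 0, 0, 0, 0, -0.004, 0, 0, 0, 0, 0, -0.004, 0, 0, 0, 0])

```text
t: 13.43
eef_pos: [0.5996, -0.2353, 0.1023]
tool_rot: [1.224, 2.892, 0.003]
wrist_force: [3.2, 1.9, 0.5]
gripper_width: 0.0122
finger_force: 59.5
```

```bash
python3 -c "
from h import *
bx()"
```

```text
t 13.43 box xy mm [  0.48 -18.68] z 0.1023 Fxy [0.87 3.57] Fz 0.55 M [ 0.661 -0.756 -0.017] rot [1.2239e+00 2.8922e+00 2.7000e-03]
```

Call:
apply_moves(moves=[0, -0.003, 0, 0, 0, 0, 0, -0.003, 0, 0, 0, 0, 0, 0.009, 0, 0, 0, 0, 0, 0.023, 0, 0, 0, 0, 0, 0.037, 0, 0, 0, 0, 0, 0.0435, 0, 0, 0, 0, 0, 0.0435, 0, 0, 0, 0])

```text
t: 14.02
eef_pos: [0.6303, -0.2058, 0.1018]
tool_rot: [-1.222, -2.893, 0.005]
wrist_force: [-3.5, -2.3, 3.1]
gripper_width: 0.012
finger_force: 59.9
```

```bash
python3 -c "
from h import *
bx()
snap('side','s5'); crop('s5',210,160,330,250,6,'c5')"
```

```text
t 14.02 box xy mm [ 0.55 23.91] z 0.1018 Fxy [-0.76 -4.12] Fz 3.06 M [-0.476  0.647 -0.002] rot [-1.2223 -2.8928  0.0046]
```

View pics/c5.png

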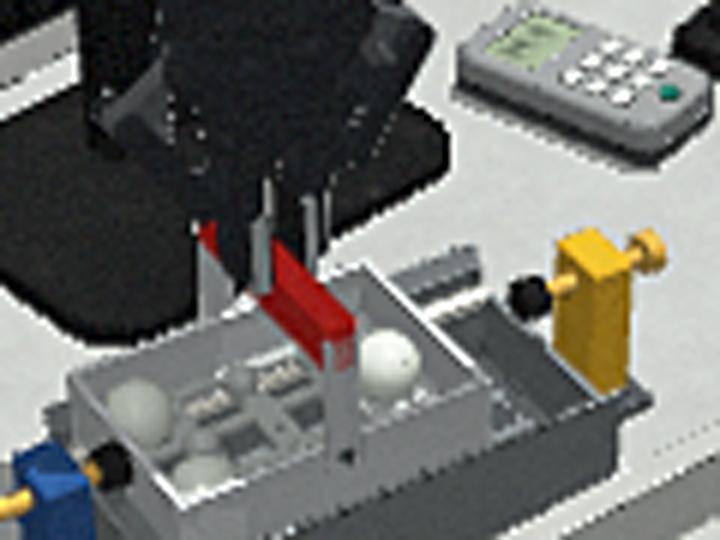

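Call:
apply_moves(moves=[0, -0.022, 0, 0, 0, 0, 0, -0.044, 0, 0, 0, 0, 0, -0.047, 0, 0, 0, 0, 0, -0.024, 0, 0, 0, 0, 0, -0.002, 0, 0, 0, 0, 0, 0.001, 0, 0, 0, 0, 0, -0.022, 0, 0, 0, 0, 0, -0.044, 0, 0, 0, 0, 0, -0.047, 0, 0, 0, 0])

```text
t: 14.82
eef_pos: [0.5964, -0.2387, 0.1024]
tool_rot: [1.229, 2.89, 0.006]
wrist_force: [4.4, 4.9, 0.4]
gripper_width: 0.0122
finger_force: 59.8
```

```bash
python3 -c "
from h import *
bx()"
```

```text
t 14.82 box xy mm [  0.64 -23.33] z 0.1024 Fxy [-0.43  6.61] Fz 0.43 M [ 1.051 -1.123  0.068] rot [1.2293 2.8896 0.0062]
```

Call:
apply_moves(moves=[0, 0.024, 0, 0, 0, 0, 0, 0.0475, 0, 0, 0, 0, 0, 0.024, 0, 0, 0, 0, 0, 0, 0, 0, 0, 0, 0, 0.024, 0, 0, 0, 0, 0, 0.0475, 0, 0, 0, 0, 0, 0.024, 0, 0, 0, 0, 0, 0, 0, 0, 0, 0, 0, 0.024, 0, 0, 0, 0, 0, 0.0475, 0, 0, 0, 0])

```text
t: 15.65
eef_pos: [0.6257, -0.2099, 0.1015]
tool_rot: [-1.232, -2.882, 0.011]
wrist_force: [-3.1, 0.1, 4.3]
gripper_width: 0.0123
finger_force: 60.8
```

```bash
python3 -c "
from h import *
bx()
snap('side','s6')
d=np.load('pics/s6.npz')['I']
a=cv2.cvtColor(d[175:250,210:310],cv2.COLOR_RGB2BGR); a=cv2.convertScaleAbs(a,alpha=1.3)
cv2.imwrite('pics/c6.png',cv2.resize(a,(800,600),interpolation=cv2.INTER_CUBIC))"
```

```text
t 15.65 box xy mm [ 0.35 17.78] z 0.1015 Fxy [-2.29 -2.16] Fz 4.27 M [0.004 0.646 0.096] rot [-1.2317 -2.8819  0.0109]
```

View pics/c6.png

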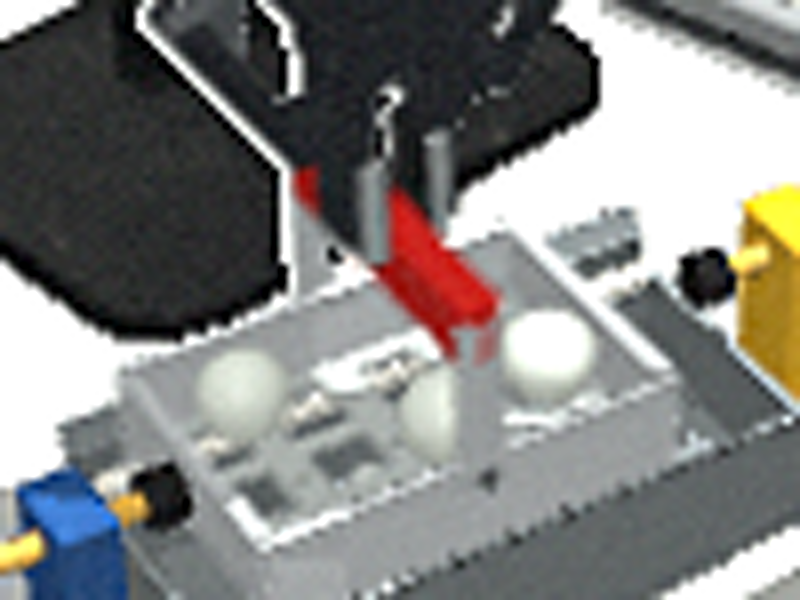

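Call:
apply_moves(moves=[0, 0, 0, 0, 0, 0, 0, -0.023, 0, 0, 0, 0, 0, -0.047, 0, 0, 0, 0, 0, -0.047, 0, 0, 0, 0, 0, -0.023, 0, 0, 0, 0, 0, 0, 0, 0, 0, 0, 0, 0, 0, 0, 0, 0, 0, -0.023, 0, 0, 0, 0, 0, -0.047, 0, 0, 0, 0, 0, -0.047, 0, 0, 0, 0])

```text
t: 16.53
eef_pos: [0.596, -0.2391, 0.1024]
tool_rot: [1.231, 2.89, 0.005]
wrist_force: [2.2, 5.7, 0.7]
gripper_width: 0.0125
finger_force: 60.4
```

Call:
apply_moves(moves=[0, 0.024, 0, 0, 0, 0, 0, 0.047, 0, 0, 0, 0, 0, 0.024, 0, 0, 0, 0, 0, 0, 0, 0, 0, 0, 0, 0.024, 0, 0, 0, 0, 0, 0.047, 0, 0, 0, 0, 0, 0.047, 0, 0, 0, 0, 0, 0.04, 0, 0, 0, 0, 0, 0.03, 0, 0, 0, 0, 0, 0.025, 0, 0, 0, 0])

```text
t: 17.37
eef_pos: [0.6141, -0.2217, 0.1023]
tool_rot: [1.227, 2.892, 0.002]
wrist_force: [1.0, 2.0, 1.8]
gripper_width: 0.0121
finger_force: 60.6
```

```bash
python3 -c "
from h import *
bx()
snap('side','s7')
g=cv2.cvtColor(np.load('pics/s7.npz')['I'],cv2.COLOR_RGB2GRAY)[200:246,216:300]
print('\n'.join(''.join(' .:-=+*#%@'[v*10//256] for v in r) for r in g))"
```

```text
t 17.37 box xy mm [0.77 1.21] z 0.1023 Fxy [-0.74  2.1 ] Fz 1.76 M [ 0.348 -0.252  0.002] rot [1.2266e+00 2.8916e+00 1.7000e-03]<string>:6: RuntimeWarning: overflow encountered in scalar multiply
Traceback (most recent call last):
OverflowError: Python integer 256 out of bounds for uint8
```

Call:
apply_moves(moves=[0, -0.001, -0.001, 0, 0, 0, 0, -0.001, -0.003, 0, 0, 0, 0, -0.001, -0.006, 0, 0, 0, 0, -0.001, -0.01, 0, 0, 0, 0, -0.001, -0.014, 0, 0, 0, 0, -0.001, -0.017, 0, 0, 0, 0, -0.001, -0.019, 0, 0, 0, 0, -0.001, -0.019, 0, 0, 0, 0, -0.001, -0.019, 0, 0, 0])

```text
t: 18.17
eef_pos: [0.614, -0.2214, 0.1212]
tool_rot: [1.225, 2.893, -0.0]
wrist_force: [0.1, 0.4, -5.4]
gripper_width: 0.0123
finger_force: 59.7
```

Run:
```python
from h import *
bx(); F=[]
for i in range(16):
    snap(('side','wrist')[i%2],('s8','w8')[i%2]); F.append(arm.get_state()['wrist_force'][2])
print('Fz',np.mean(F),np.std(F)); bx()
s=arm.get_state(); a=np.radians(44.1); M=np.array([[np.sin(a),np.cos(a)],[-np.cos(a),np.sin(a)]])
def gr(f): return cv2.GaussianBlur(cv2.cvtColor(np.load(f'pics/{f}.npz')['I'],cv2.COLOR_RGB2GRAY),(3,3),0)
def proj(f,P):
    d=np.load(f'pics/{f}.npz'); W=np.linalg.inv(d['T']); return cv2.projectPoints(np.array(P,float),cv2.Rodrigues(W[:3,:3])[0],W[:3,3],d['K'],d['D'])[0][:,0]
def rep(f,tcp):
    g=gr(f); P=[];N=[]
    for y in(-48,-32,-16,0,16,32,48):
        for x in(-26,0,26):
            P.append([*(tcp[:2]+M@np.array([x,y])/1e3),tcp[2]-.065+.017]);N.append((x,y))
    uv=proj(f,P); o=[]
    for n,(u,v) in zip(N,uv.round().astype(int)):
        p=g[v-3:v+4,u-3:u+4]; o.append((n,(int(u),int(v)),int(p.mean()),int(p.max()),int(p.min())))
    return o
A=rep('s4',np.array([.6132,-.2222,.1212])); B=rep('s8',np.array(s['eef_pos']))
for p,q in zip(A,B): print(*p,'|',*q[1:])
```

```text
t 18.17 box xy mm [0.49 1.31] z 0.1212 Fxy [-0.23  0.37] Fz -5.4 M [ 0.024 -0.016 -0.04 ] rot [ 1.2248  2.893  -0.    ]
Fz -5.709805507642236 0.5094704718943454
t 18.97 box xy mm [0.54 1.26] z 0.1212 Fxy [-0.2   0.53] Fz -5.79 M [ 0.017 -0.038  0.016] rot [-1.2251e+00 -2.8928e+00 -1.0000e-04]
(-26, -48) (289, 218) 136 190 117 | (289, 218) 137 179 116
(0, -48) (283, 212) 190 245 125 | (283, 212) 195 245 134
(26, -48) (277, 206) 117 232 56 | (277, 206) 117 244 53
(-26, -32) (283, 220) 130 173 113 | (283, 220) 138 203 118
(0, -32) (277, 214) 124 200 114 | (277, 214) 131 217 112
(26, -32) (271, 208) 92 170 45 | (271, 209) 114 219 47
(-26, -16) (277, 222) 116 152 63 | (277, 223) 114 155 65
(0, -16) (271, 216) 114 133 81 | (271, 217) 113 130 79
(26, -16) (266, 211) 124 203 78 | (265, 211) 132 219 78
(-26, 0) (271, 225) 125 153 112 | (271, 225) 123 146 105
(0, 0) (265, 219) 125 135 93 | (265, 219) 124 136 85
(26, 0) (260, 213) 129 191 91 | (259, 213) 158 219 96
(-26, 16) (265, 227) 124 147 79 | (265, 227) 126 146 86
(0, 16) (259, 221) 111 134 76 | (259, 221) 113 136 78
(26, 16) (254, 215) 116 178 77 | (253, 215) 120 210 77
(-26, 32) (259, 230) 136 200 111 | (259, 230) 132 198 110
(0, 32) (253, 224) 133 173 90 | (253, 224) 124 136 91
(26, 32) (248, 217) 126 156 90 | (247, 218) 129 161 93
(-26, 48) (253, 232) 162 207 121 | (253, 232) 146 198 80
(0, 48) (247, 226) 134 184 107 | (247, 226) 119 195 72
(26, 48) (242, 220) 156 180 118 | (241, 220) 158 180 119
```

Call:
apply_moves(moves=[0, 0, -0.001, 0, 0, 0, 0, 0, -0.003, 0, 0, 0, 0, 0, -0.007, 0, 0, 0, 0, 0, -0.013, 0, 0, 0, 0, 0, -0.021, 0, 0, 0, 0, 0, -0.029, 0, 0, 0, 0, 0, -0.036, 0, 0, 0, 0, 0, -0.042, 0, 0, 0, 0, 0, -0.045, 0, 0, 0, 0, 0, -0.046, 0, 0, 0])

```text
t: 19.8
eef_pos: [0.6145, -0.2216, 0.1682]
tool_rot: [1.224, 2.891, 0.0]
wrist_force: [-0.0, -0.5, -4.5]
gripper_width: 0.012
finger_force: 59.7
```

```bash
python3 -c "
from h import *
goal((.4314,-.1219,.167),51.4)"
```

```text
t 19.8 p [ 0.6145 -0.2216  0.1682] F [-0.01 -0.49 -4.5 ] w 0.012 j [ 0.62  0.71 -0.56  1.46  0.4   1.08  0.75]
yaw 44.1 tilt [ 1.6e-03 -4.0e-04 -1.0e+00]
shift [ 0.199  -0.0621  0.0009] turn [ 0.0008  0.0015 -0.1275]
```

Call:
apply_moves(moves=[0.002, -0.0006, 0, 0, 0, -0.001, 0.005, -0.0016, 0, 0, 0, -0.003, 0.01, -0.003, 0, 0, 0, -0.006, 0.017, -0.0053, 0, 0, 0, -0.011, 0.026, -0.0081, 0, 0, 0, -0.0165, 0.037, -0.0115, 0, 0, 0, -0.0237, 0.049, -0.0153, 0, 0, 0, -0.0313, 0.061, -0.019, 0, 0, 0, -0.039, 0.074, -0.0231, 0, 0, 0, -0.0474, 0.087, -0.0271, 0, 0, 0, -0.0557])

```text
t: 20.63
eef_pos: [0.5326, -0.1772, 0.1671]
tool_rot: [-1.142, -2.926, 0.0]
wrist_force: [-0.7, 0.6, -6.4]
gripper_width: 0.0121
finger_force: 59.7
```

Call:
apply_moves(moves=[0.013, -0.0033, 0, 0, 0, -0.008, 0.026, -0.0066, 0, 0, 0, -0.016, 0.039, -0.0099, 0, 0, 0, -0.025, 0.052, -0.0131, 0, 0, 0, -0.033, 0.064, -0.0162, 0, 0, 0, -0.04, 0.075, -0.0189, 0, 0, 0, -0.047, 0.085, -0.0215, 0, 0, 0, -0.0535, 0.094, -0.0237, 0, 0, 0, -0.059, 0.101, -0.0255, 0, 0, 0, -0.064, 0.107, -0.027, 0, 0, 0, -0.0675])

```text
t: 21.47
eef_pos: [0.4362, -0.1247, 0.1674]
tool_rot: [1.043, 2.963, -0.0]
wrist_force: [-0.7, 0.0, -5.6]
gripper_width: 0.012
finger_force: 59.7
```

Call:
apply_moves(moves=[0.004, -0.001, 0, 0, 0, -0.003, 0.006, -0.0015, 0, 0, 0, -0.004, 0.007, -0.0018, 0, 0, 0, -0.004, 0.007, -0.0018, 0, 0, 0, -0.004, 0.007, -0.0018, 0, 0, 0, -0.004])

```text
t: 21.88
eef_pos: [0.4309, -0.1224, 0.1672]
tool_rot: [1.039, 2.964, 0.0]
wrist_force: [0.3, -0.7, -5.1]
gripper_width: 0.012
finger_force: 59.7
```

Run:
```python
from h import *
goal((.4314,-.1219,.069),51.4)
snap('top','t9'); snap('side','s9'); snap('wrist','w9')
def proj(f,P):
    d=np.load(f'pics/{f}.npz'); W=np.linalg.inv(d['T']); return cv2.projectPoints(np.array(P,float),cv2.Rodrigues(W[:3,:3])[0],W[:3,3],d['K'],d['D'])[0][:,0]
a=np.radians(44.1); y=np.array([np.cos(a),np.sin(a)]);x=np.array([y[1],-y[0]]);c=np.array([.6127,-.222])
for A,B in(('top0','t9'),('side0','s9')):
    poly=proj(B,[[*(c+x*i+y*j),.006] for i,j in((-.042,-.097),(.042,-.097),(.042,.097),(-.042,.097))])
    I0,I1=[cv2.imread(f'pics/{f}.png').astype(int) for f in(A,B)]
    m=np.zeros(I0.shape[:2],np.uint8); cv2.fillPoly(m,[poly.round().astype(np.int32)],1)
    D=np.abs(I1-I0).max(2)*m; print(B,'noise',np.percentile(D[m>0],[50,90,99]))
    for th in(25,40,60):
        n,L,S,C=cv2.connectedComponentsWithStats((D>th).astype(np.uint8))
        print(th,[(S[i,4],*( (lambda q:(np.dot(q-c,x)*1e3,np.dot(q-c,y)*1e3))(pt(B,[C[i]],.011)[0,:2]))) for i in range(1,n) if S[i,4]>2].__repr__().replace('np.int32','').replace('np.float64',''))
```

```text
t 21.88 p [ 0.4309 -0.1224  0.1672] F [ 0.3  -0.73 -5.1 ] w 0.012 j [ 0.7   0.43 -0.66  2.03  0.37  0.8   0.73]
yaw 51.36 tilt [ 6.e-04  1.e-04 -1.e+00]
shift [-0.      0.0006  0.0982] turn [ 0.0004  0.0005 -0.0007]
t9 noise [ 8.   12.   34.84]
25 [((8), (-1.276075015562623), (44.86288510165007)), ((8), (24.384225682038874), (12.567367978840629)), ((6), (26.719015539188856), (-19.923126689942503)), ((8), (-27.133413388590466), (10.650788131201486)), ((6), (-27.87632748834339), (-26.781881716739))]
40 [((3), (-1.2407618457704266), (44.01733941663662)), ((4), (24.40483727206579), (12.060909677990107)), ((4), (25.72193229093415), (-20.30581896278507))]
60 []
s9 noise [ 3.  7. 79.]
25 [((32), (24.420809123680947), (-15.800209989147975)), ((30), (23.62954291938151), (16.303227659462166)), ((16), (-44.791111631450036), (-82.12628941916292)), ((27), (-3.359877043821068), (47.79222481787684))]
40 [((12), (29.90397263568062), (-20.826592238075428)), ((11), (29.46395197357417), (12.095648659026088)), ((13), (17.88158802447446), (-11.365981092862244)), ((15), (-44.69578878724008), (-81.41230922929327)), ((14), (17.104472740141958), (19.994801289375726)), ((12), (2.739444132380658), (44.20837304619145)), ((12), (-8.899395606211392), (51.654777217687005))]
60 [((9), (31.1134137936249), (-21.07678308255756)), ((6), (30.416703854440144), (11.928225906229057)), ((8), (-44.52861457452254), (-83.40545223609314)), ((6), (2.825176976558477), (43.25798663323088))]
```

Call:
apply_moves(moves=[0, 0, 0.002, 0, 0, 0, 0, 0, 0.006, 0, 0, 0, 0, 0, 0.012, 0, 0, 0, 0, 0, 0.02, 0, 0, 0, 0, 0, 0.03, 0, 0, 0, 0, 0, 0.041, 0, 0, 0, 0, 0, 0.052, 0, 0, 0, 0, 0, 0.062, 0, 0, 0, 0, 0, 0.071, 0, 0, 0, 0, 0, 0.079, 0, 0, 0])

```text
t: 22.87
eef_pos: [0.4302, -0.122, 0.0868]
tool_rot: [-1.038, -2.964, -0.0]
wrist_force: [-0.4, -0.6, -5.5]
gripper_width: 0.012
finger_force: 59.7
```

Call:
apply_moves(moves=[0, 0, 0.006, 0, 0, 0, 0, 0, 0.011, 0, 0, 0, 0, 0, 0.015, 0, 0, 0, 0, 0, 0.018, 0, 0, 0, 0, 0, 0.02, 0, 0, 0, 0, 0, 0.021, 0, 0, 0, 0, 0, 0.021, 0, 0, 0, 0, 0, 0.021, 0, 0, 0])

```text
t: 23.53
eef_pos: [0.4307, -0.1222, 0.0674]
tool_rot: [1.039, 2.964, 0.0]
wrist_force: [0.2, 0.0, -5.2]
gripper_width: 0.0123
finger_force: 59.7
```

```bash
python3 -c "
from h import *
goal((.4314,-.1219,.067),51.4)"
```

```text
t 23.53 p [ 0.4307 -0.1222  0.0674] F [ 0.24  0.05 -5.23] w 0.0123 j [ 0.58  0.59 -0.51  2.13  0.55  0.55  0.56]
yaw 51.38 tilt [ 7.e-04 -1.e-04 -1.e+00]
shift [-0.0003  0.0007  0.0004] turn [ 0.0004  0.0006 -0.0003]
```

Call:
apply_moves(moves=[0, 0, 0.0005, 0, 0, 0, 0, 0, 0.001, 0, 0, 0, 0, 0, 0.0015, 0, 0, 0, 0, 0, 0.0015, 0, 0, 0])

```text
t: 23.87
eef_pos: [0.4308, -0.1223, 0.067]
tool_rot: [1.038, 2.964, -0.002]
wrist_force: [-2.6, 0.9, 7.7]
gripper_width: 0.0121
finger_force: 61.3
```

Contact with the tray floor; ease up slightly and release slowly to a modest opening, then fully.

Call:
apply_moves(moves=[0, 0, -0.0005, 0, 0, 0, 0, 0, -0.001, 0, 0, 0, 0, 0, -0.001, 0, 0, 0], grip_force=20)

```text
t: 24.12
eef_pos: [0.4308, -0.1222, 0.067]
tool_rot: [1.038, 2.964, 0.0]
wrist_force: [-1.3, 0.3, 2.3]
gripper_width: 0.0119
finger_force: 60.6
```

Call:
apply_moves(moves=[0, 0, 0, 0, 0, 0, 0, 0, 0, 0, 0, 0, 0, 0, 0, 0, 0, 0, 0, 0, 0, 0, 0, 0, 0, 0, 0, 0, 0, 0], claw=0.05)

```text
t: 24.53
eef_pos: [0.4307, -0.1222, 0.0667]
tool_rot: [1.039, 2.965, 0.0]
wrist_force: [0.7, 0.5, -0.1]
gripper_width: 0.0496
finger_force: 0.0
```

Call:
apply_moves(moves=[0, 0, -0.005, 0, 0, 0, 0, 0, -0.015, 0, 0, 0, 0, 0, -0.03, 0, 0, 0, 0, 0, -0.05, 0, 0, 0, 0, 0, -0.07, 0, 0, 0, 0, 0, -0.09, 0, 0, 0, 0, 0, -0.11, 0, 0, 0, 0, 0, -0.12, 0, 0, 0, 0, 0, -0.12, 0, 0, 0, 0, 0, -0.12, 0, 0, 0])

```text
t: 25.37
eef_pos: [0.4303, -0.1223, 0.1866]
tool_rot: [1.039, 2.964, -0.0]
wrist_force: [0.5, 0.1, -0.6]
gripper_width: 0.0499
finger_force: 0.0
```

Run:
```python
from h import *
bx(); snap('wrist','w10'); snap('side','s10')
I=np.load('pics/w10.npz')['I'].astype(int); R=(I[...,0]>110)&(I[...,1]<50)
ys,xs=np.nonzero(R); (cx,cy),(w,h),an=cv2.minAreaRect(np.c_[xs,ys].astype(np.float32)); print('handle',cx,cy,w,h,an,pt('w10',[(cx,cy)],.098))
def proj(f,P):
    d=np.load(f'pics/{f}.npz'); W=np.linalg.inv(d['T']); return cv2.projectPoints(np.array(P,float),cv2.Rodrigues(W[:3,:3])[0],W[:3,3],d['K'],d['D'])[0][:,0]
g=cv2.GaussianBlur(cv2.cvtColor(I.astype(np.uint8),cv2.COLOR_RGB2GRAY),(3,3),0)
m=np.zeros_like(g); a=np.radians(51.4); M=np.array([[np.sin(a),np.cos(a)],[-np.cos(a),np.sin(a)]]); c=np.array([.4314,-.1219])
C=cv2.HoughCircles(g,cv2.HOUGH_GRADIENT,1,18,param1=80,param2=13,minRadius=12,maxRadius=24)
for u,v,r in (C[0] if C is not None else []):
    q=M.T@(pt('w10',[(u,v)],.026)[0,:2]-c)*1e3
    if abs(q[0])<45 and abs(q[1])<68: print(u,v,r,q.round(1),g[int(v),int(u)])
```

```text
t 25.37 box xy mm [-198.51  -61.63] z 0.1866 Fxy [0.29 0.43] Fz -0.55 M [-0.006  0.023 -0.039] rot [ 1.0390e+00  2.9644e+00 -5.0000e-04]
handle 280.5 261.5 15.0 19.0 0.0 [[ 0.46196288 -0.14611343  0.098     ]]
229.5 159.5 23.4 [-28.9 -45.7] 105
230.5 186.5 17.7 [ -4.  -45.9] 148
333.5 155.5 14.5 [-32.4  48.1] 126
330.5 218.5 23.4 [27.1 47.8] 106
259.5 163.5 15.2 [-25.3 -18.7] 126
```

```bash
python3 -c "
from h import *
print(arm.close_job())"
```

```text
the job is handed in; nothing more can be done
None
```

The job is handed in at about 25 s of the 72 s allowed. The five small balls show as five separate new spots in the box. The sieve is back in the tray and released. The three large balls were judged still in it from its weight, not seen in a final picture.

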